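# Close up the well plates and hold the viewing screen at 45 degrees

### The job

Two well plates lie on the blue-light viewing box, whose amber screen is tipped right back. Slide the orange-tagged plate sideways over the lit surface until its long side is flush against the other plate, which stays at the left kerb, with no gap between them. Then take the screen by its grip bar, bring it forward under control without letting it drop, and finish while holding it steady, open at 45 degrees to the lit surface, because its slack hinge would let it fall shut; leave the bottle, dish and tally counter beside the box where they are.

Things in the scene. Friction and masses are not known exactly. Their poses are not given: they have to be found in the camera images.
- lightbox: White blue-light viewing box, fixed, 250 (x) x 340 (y) x 70 mm high. Origin: centre of its underside, on the bench; x points from its front (robot side) to the hinge side, y to its left, z up. The flat lit blue surface, z = 70 mm, lies between grey kerbs 6 mm high with inner faces at y = +-132, x = -95 and +75 mm. Place and yaw (within 0.3 rad) change.
- seated_plate: 48-well plate without a tag, 127.8 (x) x 85.5 (y) x 20 mm high, 63 to 126 g, loose, lying on the lit surface with its left long side at the left (+y) kerb, long sides along the box's x axis. Origin: centre of its underside; axes as the box's.
- loose_plate: 48-well plate of the same size, 63 to 126 g, orange tag at its short side nearest the robot, loose on the lit surface to the right (-y) of the other plate, gap 15 to 40 mm, up to 0.1 rad askew; slides easily. Origin: centre of its underside; y towards the other plate, z up. Flush side by side, the origins are 85.5 mm apart along y.
- screen (a joint): Opening angle of the amber screen, rad: 0 shut, flat over the lit surface; 0.785 = 45 degrees; 1.75 tipped right back on its stop (the start; its weight keeps it there). It opens up and away from the robot. Hinge slack: forward of about 1.5 it falls shut unless held (2 to 2.5 N at the bar). 0.36 to 0.5 kg hood 195 mm deep, 292 mm wide, with a 20 mm rim on its underside.
- screen_hinge (a point): Middle of the screen's hinge line, fixed on the box at x = 108, y = 0, z = 98 mm in the box's frame; the line runs along the box's y axis.
- screen_grip (a point): Middle of the screen's grip bar: black, round, 12 mm diameter, parallel to the hinge line, 233 mm from it, its axis 38 mm beyond the screen's edge, 104 mm free length between two arms: pinch it across from above; it can turn between the fingers. At angle a it lies 233 cos(a) mm from the hinge along the box's -x and 233 sin(a) mm above it.
- reagent_bottle: Bystander: amber jar with white cap, 54 mm diameter, 100 mm high, standing on the bench beside the box. Origin: centre of its underside.
- petri_dish: Bystander: closed clear dish, 90 mm diameter, 16 mm high, on the bench beside the box. Origin: centre of its underside.
- tally_counter: Bystander: black keypad counter with white keys, 75 x 60 x 24 mm, on the bench beside the box. Origin: centre of its underside.
Mind the look-alikes: they are no part of the job. Leave any yellow look-alike of the seated_plate alone.

How it is judged:
On the way, in this order (a step that is already met when the one before it is completed fails the run):
1. the tagged plate lies flush against the other plate (y of loose_plate in the frame of seated_plate between -0.088 and -0.084 m and x of loose_plate in the frame of seated_plate between -0.015 and 0.015 m and angle between the y axis of loose_plate and the y axis of seated_plate, either way round below 0.035 rad and angle between each of loose_plate, seated_plate's own z axis and vertical below 0.05 rad and z of loose_plate in the frame of lightbox between 0.066 and 0.074 m and z of seated_plate in the frame of lightbox between 0.066 and 0.074 m and linear speed of each of loose_plate, seated_plate below 0.01 m/s), for 0.2 s.
2. the screen is held in the fingers at 45 degrees (value of joint screen between 0.68 and 0.89 rad and velocity of joint screen between -0.08 and 0.08 rad/s and contact force between the fingers and screen above 0.5 N), for 0.3 s.
At the end, for the whole second after the job is handed in: Fingers hold the screen still (under 0.08 rad/s) at 39 to 51 degrees, no plate or bystander touching it; both plates flat and at rest on the lit surface, long sides together: gap at most 2.5 mm, parallel within 2 degrees, ends level within 15 mm, the untagged one within 12 mm of the left kerb (all of step 1 and all of step 2 and contact force between screen and loose_plate below 0.1 N and contact force between screen and seated_plate below 0.1 N and contact force between screen and reagent_bottle below 0.1 N and contact force between screen and petri_dish below 0.1 N and contact force between screen and tally_counter below 0.1 N and y of seated_plate in the frame of lightbox above 0.077 m); the arm keeps its last pose, push and grip.
It fails at once if a bystander is disturbed (moved more than 15 mm) (distance of any of reagent_bottle, petri_dish, tally_counter from where it was at the start of the episode above 0.015 m).
It fails at once if the screen is let drop (falls faster than 2 rad/s or goes below 17 degrees) (velocity of joint screen below -2 rad/s or value of joint screen below 0.3 rad).
It fails at once if a plate is tipped or lifted off the lit surface (angle between any of loose_plate, seated_plate's own z axis and vertical above 0.2 rad or z of any of loose_plate, seated_plate in the frame of lightbox above 0.085 m).
It fails at once if the untagged plate is pushed away from the left kerb (more than 12 mm) (y of seated_plate in the frame of lightbox below 0.077 m).
It also fails if it takes over 46 s, if anything falls off the work surface, if the arm or the gripper's body presses on something with over 40 N, if the wrist force passes 120 N, or if a joint passes its speed limit or range.

### The arm

A 6-joint arm with a two-finger parallel gripper is mounted at the origin on the work surface. World frame = base frame: x ahead of the robot, y to its left, z up, the work surface at z = 0. Lengths are in m, angles in rad, forces in N, time in s.
With the tool pointing down it reaches from about 0.35 to 0.8 m from the base axis. Payload 7.3 kg.
Tool frame: the origin (TCP) lies between the finger pads; the fingertips stand 25 mm ahead of it and the grasp point (between the pads) lies 6 mm ahead of it (r.tip_extent is the distance from the TCP to the fingertips, in m); z points along the fingers, y is the line along which they close (so a half turn about z gives the same grasp; the last joint's range is limited). The gripper opens to 85 mm and grips with 20 to 120 N. Pads are 22 mm wide; open, the fingers measure 114 mm over their backs; the gripper's body (76 mm by 85 mm) begins 54 mm behind the grasp point. The pads swing forward as they close: fully open they stand 13 mm farther back than shut.
Start: joints at [-1.469, 0.342, 1.524, -0, 1.275, -0.146], TCP at [0.129, -0.509, 0.256] pointing down, gripper open.
Joint ranges: [-2.53, 2.53], [-0.77, 2.02], [0.04, 2.7], [-1, 4.14], [0.28, 2.66], [-3.11, 3.11]. Speed limits (rad/s): [2.57, 2.57, 3.14, 3.14, 3.14, 3.14].

### API

Orientations are given as a unit quaternion [x, y, z, w].
In Python, from workcell import r, command_gripper, optics gives the robot as it stands. The module is installed in compiled form; this text tells all that it offers. Calls block until the motion is done:
- r.reach(position, orientation): joint-space move of the TCP to a pose.
- r.move_straight(position, orientation=None, speed=0.15, max_force=None): straight line of the TCP; orientation=None keeps the orientation; speed is the mean speed in m/s. With max_force (N) it stops when the force on the tool has changed by that much, and returns True; else False.
- r.movej(angles): joint-space move.
- command_gripper(opening, force=None): finger opening in m; force is the grip in N (None keeps the last); returns when the fingers have stopped.
- r.hold(seconds).
- r.solve_ik(position, orientation): joint angles nearest the present ones, or None.
- r.read_state(): the state.
- optics.get_image(name): name is "scene" or "top"; returns (picture, depth): 480x640x3 uint8, red, green, blue; 480x640 float32, m along the optical axis (not along the pixel's ray), 0 where there is no reading.
- optics.camera_model(name): a dict with "K" (3x3 intrinsics, pixels), "R" (3x3) and "t" (3): a world point X has camera coordinates R X + t. Camera axes: x right, y down, z forward; pixel columns grow to the right and rows downward; lengths in m; the calibration is good to about 2 mm. A picture is of the moment at which its call begins. camera_model takes no time and is no camera call.
A pose or a line that the arm cannot do raises r.PlanningError and nothing moves.
- r.finish_job(): hands the job in; it is judged then, once.
The state is a dict: "time_s": time; "joint_positions": joint angles; "dq": joint speeds; "tau": joint torques, N m; "eef_pos": TCP position; "eef_rot": TCP orientation; "contact_force": force on the tool from outside, world axes, zero at the start; "torque": the same for the moment, N m; "grip_width": finger opening in m; "grip_force": force on a finger pad.
Only numpy, scipy, OpenCV 4.12 (cv2) and the standard library are available. Lean on these libraries where they do the work, as an engineer would, in place of code of your own. Each camera call takes 0.05 s, during which the arm holds its last target. There are 200 camera calls.

## Working session

There is one attempt and no reset: what is moved stays moved. The work goes in short steps, each a Python script; the robot and the scene stay as the last script left them, time stands still between calls to the robot, and variables do not carry over. Pictures are saved under pics/ and viewed, at most 10 in all, crops included, and the job is handed in when it is done.

```bash
mkdir -p pics; ls; python3 - <<'E'
from workcell import r, optics
import cv2, numpy as np
for n in("scene","top"):
    im,d=optics.get_image(n); cv2.imwrite(f"pics/{n}0.png",im[:,:,::-1]); np.savez(f"{n}0.npz",im=im,d=d)
    m=optics.camera_model(n); print(n,m["K"].tolist(),np.round(m["R"],3).tolist(),np.round(m["t"],3).tolist(), "cam",np.round(-m["R"].T@m["t"],3))
s=r.read_state(); print(s["time_s"],s["eef_pos"],s["eef_rot"],r.tip_extent)
E
```

```text
pics
scene [[454.1171135320054, 0.0, 320.6648136141701], [0.0, 454.1171135320054, 240.94686635811644], [0.0, 0.0, 1.0]] [[-0.863, 0.504, -0.007], [0.443, 0.751, -0.49], [-0.242, -0.426, -0.872]] [0.402, -0.199, 1.031] cam [0.685 0.386 0.804]
top [[538.7223547391752, 0.0, 318.0782250343429], [0.0, 538.7223547391752, 244.50545467867835], [0.0, 0.0, 1.0]] [[0.012, -1.0, 0.027], [-0.996, -0.014, -0.086], [0.086, -0.026, -0.996]] [0.013, 0.518, 1.006] cam [0.429 0.046 1.046]
0.1 [ 0.12874456 -0.50864035  0.25569735] [ 9.92337911e-01  1.23551618e-01  1.94380859e-05 -6.84191333e-04] 0.025
```

View pics/scene0.png

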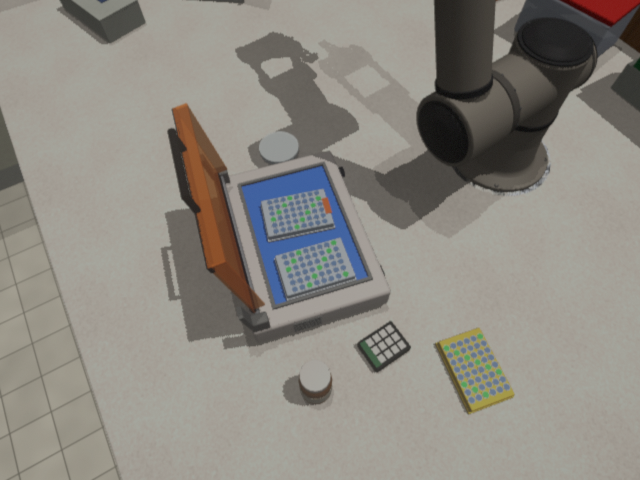

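View pics/top0.png

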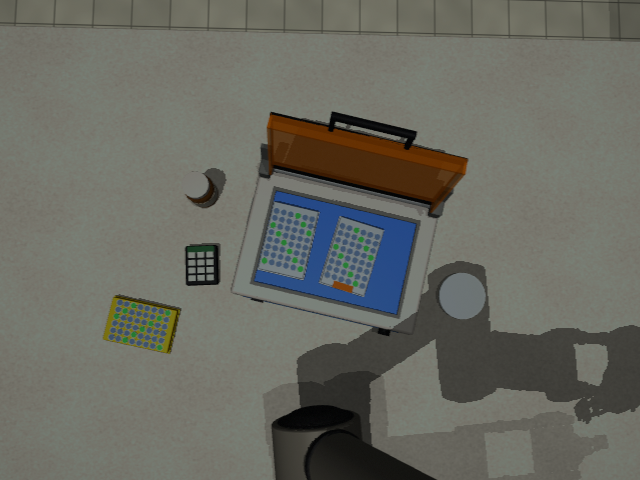

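Top view: the lit surface spans (255–420, 190–317). The untagged plate is at (289,241), the loose one at (352,256) with its tag at (343,287), and the grip bar is near (373,128). The yellow look-alike at (142,324), bottle, counter and dish are outside the box. The scene view shows the same, with the screen tipped back.

```bash
cat > vis.py <<'E'
import numpy as np, cv2
from workcell import optics
def cloud(n,d):
    m=optics.camera_model(n); K,R,t=[np.asarray(m[k]) for k in "KRt"]
    v,u=np.mgrid[:480,:640]
    P=np.stack([(u-K[0,2])/K[0,0]*d,(v-K[1,2])/K[1,1]*d,d],-1)
    return (P-t)@R          # R^T (P-t)
def ray(n,uv,z):
    m=optics.camera_model(n); K,R,t=[np.asarray(m[k]) for k in "KRt"]
    uv=np.atleast_2d(uv).astype(float); D=np.c_[(uv-K[:2,2])/K[0,0],np.ones(len(uv))]@R; C=-R.T@t
    return C+D*((z-C[2])/D[:,2])[:,None]
def rect(xy):
    (c,s,a)=cv2.minAreaRect((np.asarray(xy)[:,:2]*1000).astype(np.float32)); b=cv2.boxPoints((c,s,a))/1000
    e=b[1]-b[0],b[2]-b[1]; e=max(e,key=np.linalg.norm); return np.array(c)/1000,sorted(s),np.arctan2(e[1],e[0])
def blobs(n,im,d):
    """returns box blue rect and plate rects"""
    hsv=cv2.cvtColor(im,cv2.COLOR_RGB2HSV); h,s,v=cv2.split(hsv)
    blue=((h>100)&(h<125)&(s>130)&(v>80)).astype(np.uint8)
    k,l,st,_=cv2.connectedComponentsWithStats(blue); i=1+np.argmax(st[1:,4]); blue=(l==i).astype(np.uint8)
    hull=cv2.convexHull(cv2.findContours(blue,0,2)[0][0]); 
    P=cloud(n,d); zb=np.median(P[blue>0][:,2])
    H=np.zeros_like(blue); cv2.fillPoly(H,[hull],1)
    H=cv2.dilate(H,np.ones((7,7)))
    out=dict(zb=zb,box=rect(ray(n,hull[:,0],zb)),plates=[])
    top=((d>0)&(H>0)&(P[:,:,2]>zb+.013)&(P[:,:,2]<zb+.03)).astype(np.uint8)
    top=cv2.morphologyEx(top,cv2.MORPH_OPEN,np.ones((3,3)))
    k,l,st,_=cv2.connectedComponentsWithStats(top)
    og=(h<14)&(s>150)&(v>120)
    for i in range(1,k):
        if st[i,4]<800: continue
        m=l==i; c=cv2.findContours(m.astype(np.uint8),0,1)[0][0][:,0]
        z=np.median(P[m][:,2]); out["plates"].append((rect(ray(n,c,z)),z,int((og&m).sum()),int(st[i,4])))
    return out
E
python3 - <<'E'
from vis import *
for n in("top","scene"):
    f=np.load(n+"0.npz"); im,d=f["im"],f["d"]; o=blobs(n,im,d); print(n,o["zb"],o["box"])
    for p in o["plates"]: print("  ",p)
    P=cloud(n,d); g=im.max(2)<60
    m=g&(P[:,:,2]>.2)&(P[:,:,0]>.55)&(P[:,:,0]<.85)&(abs(P[:,:,1])<.3)&(d>0)
    Q=P[m]; 
    print("  dark high",len(Q),np.percentile(Q,[2,50,98],axis=0).round(3).tolist() if len(Q) else"", [np.percentile(a,[2,50,98]).tolist() for a in np.nonzero(m)] if len(Q) else "")
E
```

```text
top 0.070394471831679 (array([ 0.50077524, -0.01124002]), [168.8227996826172, 263.9919738769531], np.float32(1.3534362))
   ((array([0.51957642, 0.07402522]), [81.01766204833984, 123.27417755126953], np.float32(-0.21722953)), np.float64(0.08964747395502878), 0, 3121)
   ((array([ 0.49191791, -0.03975194]), [81.02300262451172, 125.00122833251953], np.float32(-0.29212785)), np.float64(0.08961387143380026), 8, 3126)
  dark high 1222 [[0.596, -0.177, 0.213], [0.655, -0.039, 0.33], [0.681, 0.095, 0.335]] [[114.0, 127.0, 187.0], [272.0, 367.0, 446.5799999999999]]
scene 0.07124798503136386 (array([ 0.50077509, -0.0146591 ]), [168.3614044189453, 260.4096374511719], np.float32(1.3531076))
   ((array([ 0.49361707, -0.03949648]), [83.1837158203125, 125.40864562988281], np.float32(-0.29286143)), np.float64(0.09035575456417717), 56, 2470)
   ((array([0.52162   , 0.07432149]), [83.07191467285156, 123.26412963867188], np.float32(-0.21589616)), np.float64(0.09029193643283794), 0, 2963)
  dark high 737 [[0.639, -0.099, 0.285], [0.659, -0.03, 0.332], [0.681, 0.097, 0.335]] [[131.72, 170.0, 269.0], [170.0, 181.0, 210.0]]
```

```bash
cat > geo.py <<'E'
import numpy as np
from scipy.spatial.transform import Rotation as Ro
YAW=-0.2172; O=np.array([.5106,-.0151,0])
B=Ro.from_euler('z',YAW)
def W(x,y,z): return O+B.apply([x,y,z])
def ori(sgn,tilt=0): # tool y along +-box x; tilt leans fingertips towards the hinge
    y=np.array([sgn,0,0.]); z=np.array([0,0,-1.]); x=np.cross(y,z)
    return (B*Ro.from_euler('y',-tilt)*Ro.from_matrix(np.c_[x,y,z])).as_quat()
def bar(a): return W(.108-.233*np.cos(a),0,.098+.233*np.sin(a))
def tcp(a,q): return bar(a)-.006*Ro.from_quat(q).apply([0,0,1])
E
python3 - <<'E'
from vis import *; from geo import *; from workcell import r
for n in("top","scene"):
    f=np.load(n+"0.npz"); im,d=f["im"],f["d"]; P=cloud(n,d)
    m=(im.max(2)<70)&(P[:,:,2]>.318)&(P[:,:,0]>.6)&(P[:,:,0]<.75)&(abs(P[:,:,1])<.2)&(d>0)
    Q=B.inv().apply(P[m]-O); print(n,len(Q),np.percentile(Q,[3,50,97],axis=0).round(4).tolist())
print("bar model",bar(1.75), B.inv().apply(bar(1.75)-O))
for s in(1,-1):
    print(s,"push",np.round(r.solve_ik(W(-.012,-.102,.1),ori(s)),2),np.round(r.solve_ik(W(-.012,-.05,.1),ori(s)),2))
    for T in (0,.25,.45):
        for a in (1.75,1.3,.785):
            q=ori(s,T*(1.75-a)/.965); j=r.solve_ik(tcp(a,q),q); print("  ",T,a,None if j is None else np.round(j,2))
    print("above",r.solve_ik(W(.15,0,.327+.08),ori(s)))
E
```

```text
top 796 [[0.1426, -0.0552, 0.3256], [0.1466, 0.0012, 0.3318], [0.1535, 0.0575, 0.3349]]
scene 600 [[0.144, -0.0533, 0.3225], [0.1483, 0.0106, 0.3331], [0.1533, 0.0598, 0.3349]]
bar model [ 0.65661804 -0.04732344  0.32726873] [ 1.49531331e-01 -8.75888959e-18  3.27268726e-01]
1 push [-0.39  0.47  1.82 -0.    0.85 -0.17] [-0.28  0.47  1.82 -0.    0.85 -0.06]
   0 1.75 [-0.19  0.57  0.95 -0.    1.62  0.03]
   0 1.3 [-0.18  0.36  1.3  -0.    1.48  0.03]
   0 0.785 [-0.17  0.2   1.68 -0.    1.26  0.04]
   0.25 1.75 [-0.19  0.57  0.95 -0.    1.62  0.03]
   0.25 1.3 [-0.18  0.29  1.4  -0.    1.33  0.04]
   0.25 0.785 [-0.17  0.08  1.86 -0.02  0.95  0.06]
   0.45 1.75 [-0.19  0.57  0.95 -0.    1.62  0.03]
   0.45 1.3 [-0.18  0.24  1.48 -0.01  1.21  0.04]
   0.45 0.785 [-0.16 -0.01  2.01 -0.04  0.69  0.08]
above [-1.88282690e-01  5.74006765e-01  7.50301730e-01 -4.44089210e-16
  1.81728416e+00  2.89173097e-02]
-1 push [-0.39  0.47  1.82 -0.    0.85  2.97] [-0.28  0.47  1.82 -0.    0.85  3.08]
   0 1.75 None
   0 1.3 None
   0 0.785 [-0.17  0.2   1.68 -0.    1.26 -3.1 ]
   0.25 1.75 None
   0.25 1.3 [-0.18  0.29  1.4  -0.    1.33 -3.1 ]
   0.25 0.785 [-0.17  0.08  1.86 -0.02  0.95 -3.08]
   0.45 1.75 None
   0.45 1.3 [-0.18  0.24  1.48 -0.01  1.21 -3.1 ]
   0.45 0.785 [-0.16 -0.01  2.01 -0.04  0.69 -3.06]
above None
```

```bash
python3 - <<'E'
from vis import *; from geo import *; from workcell import r,command_gripper
q=ori(1)
r.reach(W(-.012,-.102,.20),q)
r.move_straight(W(-.012,-.102,.12),speed=.15)
hit=r.move_straight(W(-.012,-.102,.084),speed=.03,max_force=4)
p=r.read_state(); z=p["eef_pos"][2]; print("touch",hit,z,p["contact_force"],p["grip_width"])
if hit:
    zt=z+.006
    r.move_straight(W(-.012,-.102,zt),speed=.05)
    r.hold(.2)
    print(r.move_straight(W(-.012,-.057,zt),speed=.03,max_force=6), r.read_state()["contact_force"])
    print(B.inv().apply(r.read_state()["eef_pos"]-O))
im,d=optics.get_image("top"); cv2.imwrite("pics/top1.png",im[150:350,200:460,::-1].repeat(3,0).repeat(3,1))
print(r.read_state()["time_s"])
E
```

```text
touch False 0.08418846786957947 [-0.36077847  0.31070048  0.4165537 ] 0.08504187062769891
4.1
```

View pics/top1.png

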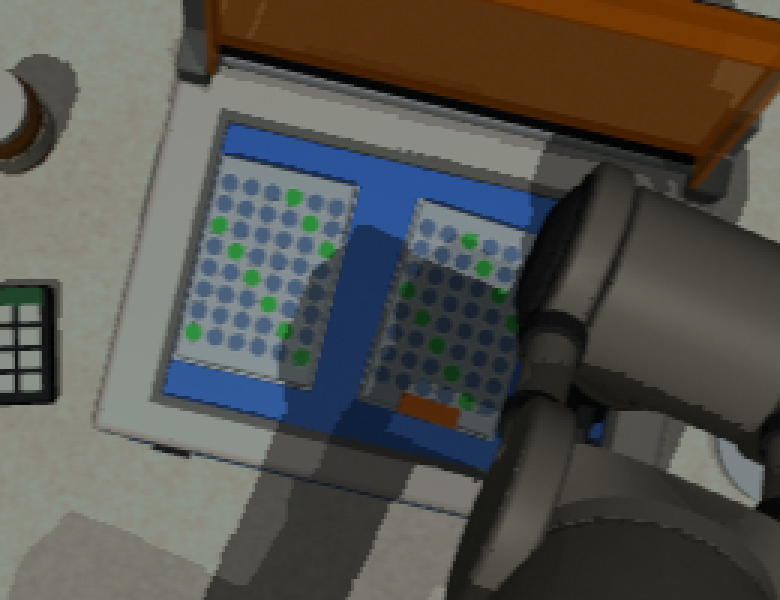

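The crop (3×, from pixel 200,150) shows the tool beside the loose plate's right side. Both plates are unmoved, and there was no contact at TCP z = 0.084. With the gripper open the tips are therefore about 12 mm ahead, near z = 0.072, as the text says. I lift 4 mm and push.

```bash
python3 - <<'E'
from vis import *; from geo import *; from workcell import r,command_gripper
zt=.0885
r.move_straight(W(-.012,-.102,zt),speed=.05)
r.move_straight(W(-.012,-.070,zt),speed=.04)
r.hold(.2); print(r.read_state()["contact_force"])
hit=r.move_straight(W(-.012,-.0475,zt),speed=.025,max_force=5)
s=r.read_state(); print(hit,s["contact_force"],B.inv().apply(s["eef_pos"]-O))
r.hold(.3); s=r.read_state(); print(s["contact_force"],B.inv().apply(s["eef_pos"]-O))
y=B.inv().apply(s["eef_pos"]-O)[1]
r.move_straight(W(-.012,y-.02,zt),speed=.04)
r.move_straight(W(-.012,y-.03,.20),speed=.2)
r.reach(W(-.03,-.26,.30),ori(1))
for n in("top","scene"):
    im,d=optics.get_image(n); cv2.imwrite(f"pics/{n}2.png",im[:,:,::-1]); o=blobs(n,im,d); print(n,o["zb"],o["box"])
    for p in o["plates"]: print("  ",B.inv().apply(np.r_[p[0][0],0]-O).round(4),p[0][1],p[0][2]-YAW,p[1:])
print(r.read_state()["time_s"])
E
```

```text
[-0.29214409  0.67601375 -0.12262947]
True [ 0.20054798 -2.91659643  1.69429779] [-0.01213661 -0.04995171  0.08833312]
[ 0.25046787 -1.67092699  0.72104845] [-0.01248352 -0.04997994  0.08796403]
top 0.07037968582854313 (array([ 0.50025848, -0.01130647]), [169.8023681640625, 263.654541015625], np.float32(1.3535092))
   [-0.0105  0.09    0.    ] [80.92281341552734, 123.35366821289062] 7.517636e-05 (np.float64(0.08963438232414778), 0, 3124)
   [-0.0163  0.0047  0.    ] [80.91311645507812, 125.01681518554688] -0.0002937764 (np.float64(0.08965638181445093), 0, 3131)
scene 0.07118538997829288 (array([ 0.50087607, -0.01471072]), [168.3507080078125, 260.4787292480469], np.float32(1.3539138))
   [-0.0123  0.048   0.    ] [130.1957244873047, 168.9615020751953] 1.5653949 (np.float64(0.09030059715927147), 1, 5587)
8.8667
```

Both plates are now parallel within 0.001 rad, with centres 85.3 mm apart and the untagged plate still at the kerb. Next is the screen.

```bash
python3 - <<'E'
from vis import *; from geo import *; from workcell import r,command_gripper
q=ori(1)
r.reach(W(-.03,-.2,.43),q)
r.reach(W(.1485,0,.43),q)
print("hit",r.move_straight(W(.1485,0,.334),speed=.06,max_force=5))
command_gripper(0.0,40)
s=r.read_state(); print(s["grip_width"],s["grip_force"],s["contact_force"],B.inv().apply(s["eef_pos"]-O),s["time_s"])
im,d=optics.get_image("scene"); cv2.imwrite("pics/scene3.png",im[60:360,100:500,::-1].repeat(2,0).repeat(2,1))
E
```

```text
hit False
0.010728831224410219 38.9013397693634 [ 1.01685241 -0.37502001 -0.41439208] [1.48580319e-01 2.01703781e-05 3.34107567e-01] 12.9583
```

View pics/scene3.png

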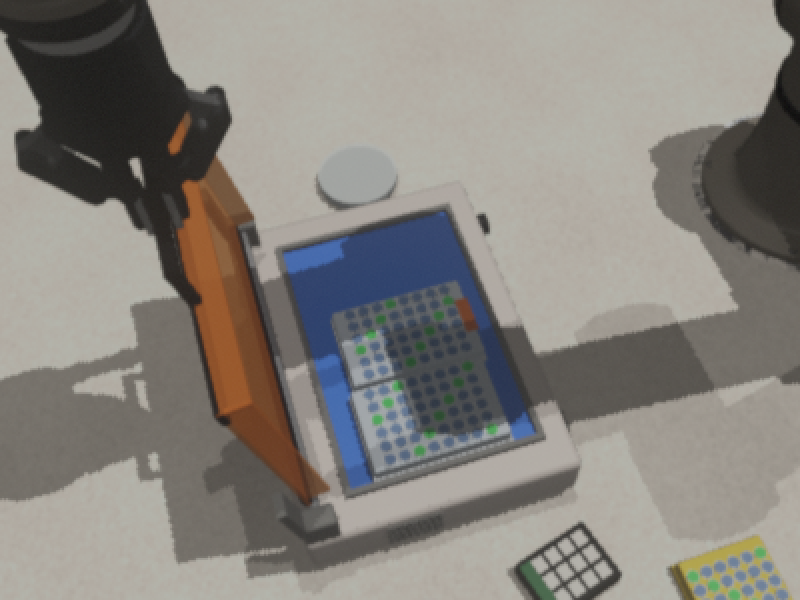

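The crop (2×, from pixel 100,60) shows the fingers closed on the grip bar at about (165,215) and the plates flush. The 10.7 mm width fits the 12 mm bar. Now I bring the screen forward along the arc, leaning the tool gently.

```bash
python3 - <<'E'
from vis import *; from geo import *; from workcell import r
for a in np.linspace(1.74,.785,13)[1:]:
    q=ori(1,.4*(1.74-a)/.955)
    hit=r.move_straight(tcp(a,q),q,speed=.04,max_force=25)
    s=r.read_state(); print(round(a,3),hit,s["contact_force"].round(1),round(s["grip_width"],4),round(s["grip_force"],1),s["time_s"])
    if hit: break
r.hold(.5)
for n in("top","scene"):
    im,d=optics.get_image(n); np.savez(n+"4.npz",im=im,d=d); cv2.imwrite(f"pics/{n}4.png",im[:,:,::-1])
s=r.read_state(); print(s["contact_force"],s["grip_width"],B.inv().apply(s["eef_pos"]-O),s["time_s"])
E
```

```text
1.66 False [1.8 0.2 5.2] 0.0102 39.3 13.6583
1.581 False [ 1.5 -0.3  6.3] 0.0107 40.7 14.275
1.501 False [0.3 0.2 6.6] 0.0107 41.0 14.8917
1.422 False [0.  0.4 5.2] 0.0104 41.2 15.5083
1.342 False [0.2 1.6 3. ] 0.0106 41.2 16.125
1.263 False [-0.4  1.2  1.8] 0.0107 41.1 16.7417
1.183 False [0.2 1.1 1.8] 0.0102 40.9 17.3583
1.103 False [-0.2  1.4 -0.5] 0.0109 41.0 17.975
1.024 False [-0.8  1.3  0.9] 0.0108 40.9 18.5917
0.944 False [ 1.   1.2 -1.3] 0.0104 40.9 19.2083
0.865 False [-1.8  1.3  1.8] 0.0107 41.0 19.825
0.785 False [ 0.2  0.9 -0.7] 0.0101 41.0 20.4417
[ 1.84475401  0.67203798 -2.41254663] 0.010597752348089046 [-5.90341280e-02 -2.02185363e-05  2.68249533e-01] 21.0417
```

View pics/scene4.png

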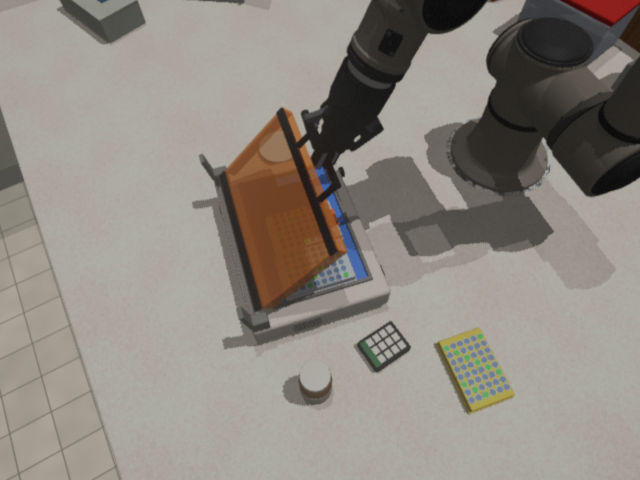

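The scene view shows the screen held half open, with the fingers on the bar at about (322,165), the plates under it and the bystanders unmoved. I check its angle from depth before handing in.

```bash
python3 - <<'E'
from vis import *; from geo import *; from workcell import r
for n in("scene","top"):
    f=np.load(n+"4.npz"); im,d=f["im"],f["d"]; P=B.inv().apply(cloud(n,d).reshape(-1,3)-O)
    h,s,v=cv2.split(cv2.cvtColor(im,cv2.COLOR_RGB2HSV)); m=((h<20)&(s>120)&(d>0)).ravel()
    Q=P[m]; Q=Q[(Q[:,0]>-.05)&(Q[:,0]<.11)&(abs(Q[:,1])<.15)&(Q[:,2]>.11)]
    for _ in range(3):
        c=np.polyfit(Q[:,0],Q[:,2],1); e=abs(np.polyval(c,Q[:,0])-Q[:,2]); Q=Q[e<max(.004,2*np.median(e))]
    print(n,len(Q),"angle",np.arctan(-c[0]))
for _ in range(3):
    r.hold(.3); s=r.read_state(); print(s["eef_pos"].round(4),abs(s["dq"]).max(),s["grip_force"],s["time_s"])
E
```

```text
scene 9162 angle 0.7801371790737337
top 9792 angle 0.7814089865764318
[ 0.4529 -0.0024  0.2682] 0.0013529388235620195 40.67020118236542 21.3417
[ 0.4529 -0.0024  0.2682] 0.000782528775704367 40.592384934425354 21.6417
[ 0.4529 -0.0024  0.2682] 0.000957381113437827 40.53114295005798 21.9417
```

```bash
python3 -c "
from workcell import r
print(r.finish_job())"
```

```text
the job is handed in; nothing more can be done
None
```

The job is handed in at about 22 s on the robot's clock: the tagged plate is flush against the seated one (centres measured 85.3 mm apart), the fingers hold the screen steady at 0.78 rad (about 45°), and the bottle, dish and counter look unmoved in the pictures; the hand-in call gave no verdict.

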